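# Snap the sample box lid shut all round

## Task

Press down round the rim of the green sample box's cream lid, section by section with the fingertips, until all six sections have clicked fully shut. Do not lift, tip or shove the box; leave the brass weight standing on the lid and the other things on the bench where they are.

Things in the scene. Friction and masses are not known exactly. Their poses are not given: they have to be found in the camera images.
- samplebox: Dark green sample box with a cream snap lid, loose on the table: 140 mm along its x, 190 mm along its y, walls 80 mm tall, about 0.85 kg in all. Origin at the centre of its underside, z up. Six cream rim sections surround the lid's fixed panel: two on each long side (62 mm long each), one on each short side (77 mm); each is a rigid flap 30 mm wide, 6 mm thick, hinged on the panel's edge.
- lid_middle (a point): Centre of the top of the lid's fixed middle panel (80 x 130 mm), 84 mm above the box's origin. An open rim section slants up outward, its outer edge 10 mm higher than when shut, with an orange seal showing beneath; a shut one is level, its top 90 mm above the box's origin and its outer edge over the box wall. The corners are fixed discs, 84 mm high.
- xm_yp (a joint): Rim section on the -x long side, +y half of the box (box frame). Hinge angle in rad: 0 sprung up (as all six start), grows as it is pressed down, about 0.35 at its stop, shut and level. It snaps: let go before about 0.19 it springs back up, past that it clicks down by itself and stays. Pressed at its press point it takes about 11 N to start, then less.
- xm_yp_press (a point): Press point of that section (xm_yp): on its top face, midway along its length, 20 mm out from its hinge and 10 mm in from the outer edge. It moves with the section and sinks about 7 mm in the box frame as the section shuts; shut, it lies 90 mm above the box's origin.
- xm_ym (a joint): Rim section on the -x long side, -y half of the box (box frame). Hinge angle in rad: 0 sprung up (as all six start), grows as it is pressed down, about 0.35 at its stop, shut and level. It snaps: let go before about 0.19 it springs back up, past that it clicks down by itself and stays. Pressed at its press point it takes about 11 N to start, then less.
- xm_ym_press (a point): Press point of that section (xm_ym): on its top face, midway along its length, 20 mm out from its hinge and 10 mm in from the outer edge. It moves with the section and sinks about 7 mm in the box frame as the section shuts; shut, it lies 90 mm above the box's origin.
- xp_yp (a joint): Rim section on the +x long side, +y half of the box (box frame). Hinge angle in rad: 0 sprung up (as all six start), grows as it is pressed down, about 0.35 at its stop, shut and level. It snaps: let go before about 0.19 it springs back up, past that it clicks down by itself and stays. Pressed at its press point it takes about 11 N to start, then less.
- xp_yp_press (a point): Press point of that section (xp_yp): on its top face, midway along its length, 20 mm out from its hinge and 10 mm in from the outer edge. It moves with the section and sinks about 7 mm in the box frame as the section shuts; shut, it lies 90 mm above the box's origin.
- xp_ym (a joint): Rim section on the +x long side, -y half of the box (box frame). Hinge angle in rad: 0 sprung up (as all six start), grows as it is pressed down, about 0.35 at its stop, shut and level. It snaps: let go before about 0.19 it springs back up, past that it clicks down by itself and stays. Pressed at its press point it takes about 11 N to start, then less.
- xp_ym_press (a point): Press point of that section (xp_ym): on its top face, midway along its length, 20 mm out from its hinge and 10 mm in from the outer edge. It moves with the section and sinks about 7 mm in the box frame as the section shuts; shut, it lies 90 mm above the box's origin.
- end_yp (a joint): Rim section along the whole +y short side of the box (box frame). Hinge angle in rad: 0 sprung up (as all six start), grows as it is pressed down, about 0.35 at its stop, shut and level. It snaps: let go before about 0.19 it springs back up, past that it clicks down by itself and stays. Pressed at its press point it takes about 11 N to start, then less.
- end_yp_press (a point): Press point of that section (end_yp): on its top face, midway along its length, 20 mm out from its hinge and 10 mm in from the outer edge. It moves with the section and sinks about 7 mm in the box frame as the section shuts; shut, it lies 90 mm above the box's origin.
- end_ym (a joint): Rim section along the whole -y short side of the box (box frame). Hinge angle in rad: 0 sprung up (as all six start), grows as it is pressed down, about 0.35 at its stop, shut and level. It snaps: let go before about 0.19 it springs back up, past that it clicks down by itself and stays. Pressed at its press point it takes about 11 N to start, then less.
- end_ym_press (a point): Press point of that section (end_ym): on its top face, midway along its length, 20 mm out from its hinge and 10 mm in from the outer edge. It moves with the section and sinks about 7 mm in the box frame as the section shuts; shut, it lies 90 mm above the box's origin.
- brassweight: Small brass weight with a knob, 28 mm across, 33 mm tall, 0.12 kg, standing loose near the middle of the lid's panel; origin at the centre of its underside. To be left standing there.
- bottle_black: Bystander: amber glass bottle with a black cap, 54 mm across, 115 mm tall; origin at its underside.
- bottle_white: Bystander: amber glass bottle with a white cap, 48 mm across, 100 mm tall; origin at its underside.
- saltjar: Bystander: pale jar with a black lid, 64 mm across, 85 mm tall; origin at its underside.
- beaker: Bystander: open glass beaker, 66 mm across, 85 mm tall; origin at its underside.
- vialrack: Bystander: wooden rack of five corked vials, 50 x 200 mm (x, y), 88 mm tall; origin at its underside.
- spatula: Bystander: wooden-handled spatula, 170 mm long, lying on the table; origin between its ends.

How it is judged:
At the end, for the whole second after the job is handed in: All six rim sections are down past 0.31 rad of their 0.35 rad; the box stands flat and at rest within 40 mm of its place; the brass weight stands upright on the lid within 40 mm of its place; each bystander is within 30 mm of its place (value of joint each of xm_yp, xm_ym, xp_yp, xp_ym, end_yp, end_ym above 0.31 rad and angle between samplebox's own z axis and vertical below 0.05 rad and height (world z) of samplebox below 0.006 m and linear speed of each of samplebox, brassweight below 0.02 m/s and distance of each of samplebox, brassweight from where it was at the start of the episode below 0.04 m and angle between brassweight's own z axis and vertical below 0.15 rad and distance of each of bottle_black, bottle_white, saltjar, beaker, vialrack, spatula from where it was at the start of the episode below 0.03 m); the robot touches nothing.
It fails at once if the sample box is lifted or tipped (height (world z) of samplebox above 0.012 m or angle between samplebox's own z axis and vertical above 0.12 rad).
It fails at once if the sample box is shoved more than 40 mm from its place (distance of samplebox from where it was at the start of the episode above 0.04 m).
It fails at once if the brass weight is lifted, knocked over or pushed more than 40 mm from its place (height (world z) of brassweight above 0.1 m or angle between brassweight's own z axis and vertical above 0.5 rad or distance of brassweight from where it was at the start of the episode above 0.04 m).
It fails at once if a bottle, the jar, the beaker, the vial rack or the spatula is moved more than 30 mm or knocked over (distance of any of bottle_black, bottle_white, saltjar, beaker, vialrack, spatula from where it was at the start of the episode above 0.03 m or angle between any of bottle_black, bottle_white, saltjar, beaker, vialrack's own z axis and vertical above 0.4 rad).
It also fails if it takes over 54 s, if anything falls off the work surface, if the arm or the gripper's body presses on something with over 40 N, if the wrist force passes 120 N, or if a joint passes its speed limit or range.

## Robot

A 6-joint arm with a two-finger parallel gripper is mounted at the origin on the work surface. World frame = base frame: x ahead of the robot, y to its left, z up, the work surface at z = 0. Lengths are in m, angles in rad, forces in N, time in s.
With the tool pointing down it reaches from about 0.35 to 0.875 m from the base axis. Payload 4.2 kg.
Tool frame: the origin (TCP) lies between the finger pads; the fingertips stand 19 mm ahead of it and the grasp point (between the pads) is the TCP; x points along the fingers, z is the direction in which the jaws open and shut, and the axes are right-handed (so a half turn about x gives the same grasp; the last joint's range is limited). The gripper opens to 87 mm and grips with 3 to 60 N. Pads are 19 mm wide; open, the fingers measure 117 mm over their backs; the gripper's body (75 mm by 190 mm) begins 51 mm behind the grasp point.
Start: joints at [1.518, 0.385, 0.008, 0, -1.194, -0.259], TCP at [0.192, 0.595, 0.242] pointing down, gripper open.
Joint ranges: [-3.14, 3.14], [-1.21, 2.06], [-1.07, 1.41], [-3.16, 2.05], [-2.99, -0.16], [-3.1, 3.1]. Speed limits (rad/s): [2.79, 2.79, 3.14, 3.14, 3.14, 3.14].

## Interface

Orientations are given as a rotation vector (axis times angle).
In Python, from station import r, optics, hand_in gives the robot as it stands.
- The arm moves only by the tool drive_tool, never from a script. Its arguments are lists of equal length, an entry for each row: "travel": the shift along the tool's x, y, z in m, a list of three; "roll": the turn about the tool's x in rad; "claw": the finger opening in m, from 0 to 0.087. A call has 1 to 8 rows; each row shifts and turns the commanded pose from where the row before left it, along the tool's axes as they then stand; what a row does not reach is not made up. A row lasts 1/12 s, in which the tool goes at most 41.7 mm and 7.16 degrees, less where a joint would pass 70% of its speed; a pose out of reach is approached as far as the arm can. A call is refused whole if a number of a shift passes 0.0417 or a number of a turn 0.125, either way. A call with a gripper value outside its range is refused whole. The fingers move at their own pace and stop on an object; the grip force is fixed at half the most. Time passes only in rows, so rows that do not move let the fingers close. It gives the time, the measured TCP pose, the force and the opening at its end, in the units of the state.
- r.get_state(): the state, without advancing time (a new reading comes with each control period).
- optics.camera(name): name is "scene" or "top"; returns (picture, depth): 400x640x3 uint8, red, green, blue; 400x640 float32, m along the optical axis (not along the pixel's ray), 0 where there is no reading.
- optics.camera_model(name): a dict with "fx", "fy", "cx", "cy" (pixels), "k1" (the pictures are not rectified: a ray, as slopes to the right and down, at radius r is drawn at 1 + k1 r^2 times it, then the intrinsics apply), "rvec" (rotation vector, rad) and "tvec" (3), from world to camera coordinates, as OpenCV has them. Camera axes: x right, y down, z forward; pixel columns grow to the right and rows downward; lengths in m; the calibration is good to about 2 mm. A picture is of the moment at which its call begins. camera_model takes no time and is no camera call.
- hand_in(): hands the job in, once; it reports no verdict.
The state is a dict: "time_s": time; "joint_positions": joint angles; "joint_vel": joint speeds; "effort": joint torques, N m; "position": TCP position; "eef_rot": TCP orientation; "force": force on the tool from outside, world axes, zero at the start; "ft_torque": the same for the moment, N m; "width": opening from 0.0 (shut) to 1.0 (fully open).
Only numpy, scipy, OpenCV 4.12 (cv2) and the standard library are available. Lean on these libraries where they do the work, as an engineer would, in place of code of your own. Each camera call takes 0.05 s, during which the arm holds its last target. There are 200 camera calls.

## Working session

There is one attempt and no reset: what is moved stays moved. The work goes in short steps, Python scripts to look and compute and a tool call to move; the robot and the scene stay as the last step left them, time stands still between calls to the robot, and variables do not carry over. Pictures are saved under pics/ and viewed, about 8 in all and at most 12, crops included, and the job is handed in when it is done.

Besides the shell and the picture viewer there is one more tool, called after "Request:" as name(argument=value, ...), one argument or row to a line, values as JSON. drive_tool: Moves the arm, as the interface text tells. Its arguments: {"type":"object","properties":{"travel":{"type":"array","items":{"type":"array","items":{"type":"number"}}},"roll":{"type":"array","items":{"type":"number"}},"claw":{"type":"array","items":{"type":"number"}}},"required":["travel","roll","claw"]}

```bash
mkdir -p pics; cat > h.py <<'E'
import numpy as np,cv2
from station import r,optics,hand_in
from scipy.spatial.transform import Rotation as R
def cam(n):
    m=optics.camera_model(n); return m,R.from_rotvec(m['rvec']).as_matrix(),np.array(m['tvec'])
def pts(n,d):
    m,Rm,t=cam(n); v,u=np.mgrid[0:400,0:640]
    x=(u-m['cx'])/m['fx'];y=(v-m['cy'])/m['fy']
    a,b=x.copy(),y.copy()
    for _ in range(8):
        s=1+m['k1']*(a*a+b*b);a=x/s;b=y/s
    P=np.stack([a*d,b*d,d],-1)
    return (P-t)@Rm
E
python3 - <<'E'
from h import *
for n in('scene','top'):
    p,d=optics.camera(n);np.savez(f'{n}0.npz',p=p,d=d);cv2.imwrite(f'pics/{n}0.png',p[...,::-1])
    m,Rm,t=cam(n);print(n,m,-Rm.T@t)
s=r.get_state();print(s)
E
```

```text
scene {'fx': 369.2725904956506, 'fy': 369.2725904956506, 'cx': 317.0804986690907, 'cy': 201.3884519774045, 'k1': -0.0805223825291372, 'rvec': array([ 1.95216248,  1.85178452, -0.53579643]), 'tvec': array([-0.05053472, -0.43493678,  1.34004929])} [1.07954697e+00 2.10310291e-04 9.06660989e-01]
top {'fx': 467.82624063084774, 'fy': 467.82624063084774, 'cx': 316.2453721884239, 'cy': 199.64082842562058, 'k1': -0.021813989445086758, 'rvec': array([ 2.12995997, -2.11537385,  0.2090913 ]), 'tvec': array([0.02221039, 0.56420909, 1.24354551])} [0.31651211 0.03104869 1.32818926]
{'time_s': 0.1, 'joint_positions': array([ 1.51759509e+00,  3.85505142e-01,  6.77534860e-03, -4.38311678e-04,
       -1.19402465e+00, -2.58598742e-01]), 'joint_vel': array([-0.00055918, -0.00038766,  0.00479968,  0.00090452, -0.00160944,
        0.00097294]), 'effort': array([ 4.09712584e-05, -3.91687024e+01,  1.87935215e+01,  4.23187628e+00,
        1.34652070e-02, -6.77876801e-05]), 'position': array([0.19156137, 0.59439266, 0.24055812]), 'eef_rot': array([ 1.43351684,  1.04380199, -1.43627073]), 'force': array([-0.97017917, -0.01377435, -0.28985745]), 'ft_torque': array([ 0.02106234, -0.00535434, -0.00563474]), 'width': 1.0015661750639868}
```

View pics/top0.png

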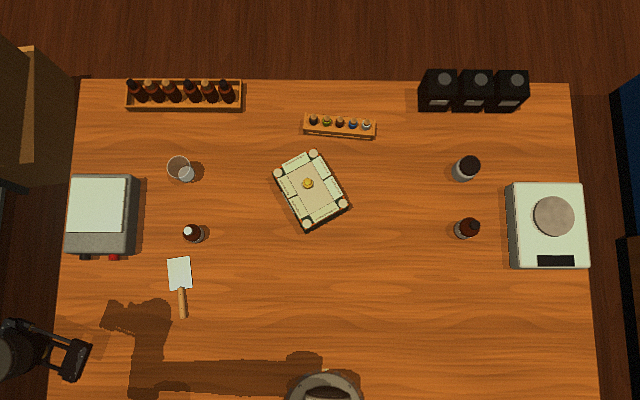

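View pics/scene0.png

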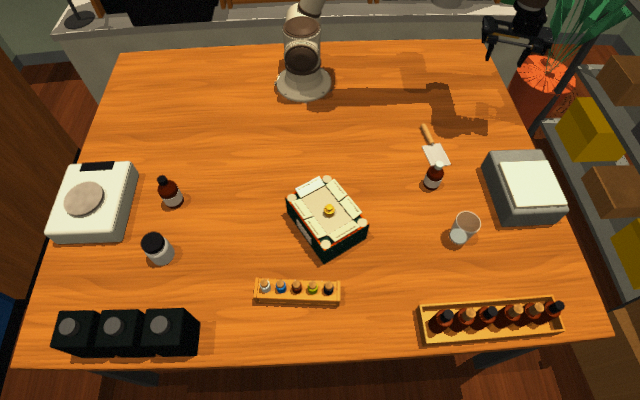

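The top view shows the box at about (311,189) with corner discs at (312,154), (278,170), (343,204) and (307,224). The brass weight is at (307,183) and the vial rack at (340,126). The scene view agrees, and everything else stands well clear of the box.

```bash
python3 - <<'E'
from h import *
for n,box in(('top',(262,140,360,240)),('scene',(278,168,375,265))):
    z=np.load(n+'0.npz');p,d=z['p'],z['d'];P=pts(n,d)
    hsv=cv2.cvtColor(p,cv2.COLOR_RGB2HSV);m=np.zeros((400,640),bool);x0,y0,x1,y1=box;m[y0:y1,x0:x1]=1
    m&=(d>0)
    up=m&(P[...,2]>.074)&(P[...,2]<.112); print(n,up.sum(),np.percentile(P[up][:,2],[5,25,50,75,95]))
    Q=P[up][:,:2].astype(np.float32); (c,sz,a)=cv2.minAreaRect(Q); print('rect',c,sz,a)
    br=m&(P[...,2]>.108)&(P[...,2]<.13); print('brass',br.sum(),P[br].mean(0))
    tb=(d>0)&(abs(P[...,0]-.5)<.3)&(abs(P[...,1])<.3)&(P[...,2]<.03);print('table z',np.median(P[tb][:,2]))
    # profile in box frame
    long=np.deg2rad(a) if sz[0]>sz[1] else np.deg2rad(a+90)
    l=np.array([np.cos(long),np.sin(long)]);s=np.array([l[1],-l[0]])
    q=P[up];A=(q[:,:2]-c)@s;B=(q[:,:2]-c)@l
    print('long dir',l,'short dir',s)
    for nm,sel,co in(('short axis',abs(abs(B)-30)>0,A),):
        w=abs(B)<.06
        print([(k,round(float(np.median(q[w&(abs(A-k/1000)<.005),2])),4)) for k in range(-70,71,10)])
    w=abs(A)<.035;print([(k,round(float(np.median(q[w&(abs(B-k/1000)<.005),2])),4)) for k in range(-95,96,10)])
E
```

```text
top 3489 [0.0799032  0.0838696  0.08771695 0.09547763 0.10086553]
rect (0.591435968875885, 0.04329109191894531) (0.18927662074565887, 0.14011144638061523) 30.02301788330078
brass 34 [0.60066318 0.05029599 0.11544413]
table z 0.00043466425645507384
long dir [0.86582446 0.50034787] short dir [ 0.50034787 -0.86582446]
[(-70, 0.0947), (-60, 0.0983), (-50, 0.0941), (-40, 0.0887), (-30, 0.0848), (-20, 0.0842), (-10, 0.0852), (0, 0.0848), (10, 0.085), (20, 0.0843), (30, 0.0848), (40, 0.0884), (50, 0.0942), (60, 0.0981), (70, 0.099)]
[(-95, 0.0836), (-85, 0.0992), (-75, 0.0947), (-65, 0.0903), (-55, 0.0846), (-45, 0.0848), (-35, 0.0847), (-25, 0.0847), (-15, 0.0848), (-5, 0.0846), (5, 0.0854), (15, 0.0858), (25, 0.0857), (35, 0.0848), (45, 0.0845), (55, 0.0844), (65, 0.0873), (75, 0.0941), (85, 0.0982), (95, 0.099)]
scene 3591 [0.07962752 0.08376428 0.08645782 0.09524006 0.10031069]
rect (0.5949054956436157, 0.04435580223798752) (0.1893637776374817, 0.1390957236289978) 29.916053771972656
brass 39 [0.60436429 0.05069196 0.11554722]
table z 0.0004966449102422598
long dir [0.86675704 0.49873062] short dir [ 0.49873062 -0.86675704]
[(-70, 0.0993), (-60, 0.0975), (-50, 0.0936), (-40, 0.0868), (-30, 0.084), (-20, 0.0848), (-10, 0.0844), (0, 0.0847), (10, 0.0849), (20, 0.0847), (30, 0.0846), (40, 0.0911), (50, 0.0948), (60, 0.0989), (70, 0.0834)]
[(-95, 0.0994), (-85, 0.0976), (-75, 0.0938), (-65, 0.0862), (-55, 0.0846), (-45, 0.0845), (-35, 0.0844), (-25, 0.084), (-15, 0.0843), (-5, 0.0845), (5, 0.085), (15, 0.0857), (25, 0.0857), (35, 0.0844), (45, 0.0844), (55, 0.0847), (65, 0.0919), (75, 0.0949), (85, 0.0985), (95, 0.0828)]
```

```bash
cat >> h.py <<'E'
C=np.array([.593,.044]);l=np.array([.8660,.5]);s=np.array([.5,-.8660])
T={'A':C+.06*s-.033*l,'B':C+.06*s+.033*l,'E+':C+.085*l,'D':C-.06*s+.033*l,'F':C-.06*s-.033*l,'E-':C-.085*l}
def rel(z,name=None):
    st=r.get_state();M=R.from_rotvec(st['eef_rot']).as_matrix()
    print('t',round(st['time_s'],2),'pos',st['position'].round(4),'tool axes',M.T.round(3).tolist(),'F',st['force'].round(1),'w',round(st['width'],2))
    yaw=np.arctan2(M[1,2],M[0,2]);print('jaw yaw deg',np.degrees(yaw).round(1),'j6',st['joint_positions'][5].round(2))
    for k,v in T.items():
        if name in(None,k):
            D=np.r_[v,z]-st['position'];print(k,v.round(4),'tool shift',(M.T@D).round(4))
E
python3 -c "
from h import *
rel(.2)"
```

```text
t 0.1 pos [0.1916 0.5944 0.2406] tool axes [[-0.001, -0.002, -1.0], [0.952, -0.307, 0.0], [-0.307, -0.952, 0.002]] F [-1.  -0.  -0.3] w 1.0
jaw yaw deg -107.9 j6 -0.26
A [ 0.5944 -0.0245] tool shift [0.0415 0.5734 0.4653]
B [0.6516 0.0085] tool shift [0.0415 0.6176 0.4163]
E+ [0.6666 0.0865] tool shift [0.0413 0.608  0.3375]
D [0.5916 0.1125] tool shift [0.0413 0.5286 0.3358]
F [0.5344 0.0795] tool shift [0.0414 0.4844 0.3848]
E- [0.5194 0.0015] tool shift [0.0415 0.494  0.4636]
```

Request:
drive_tool(
  travel=[
    [0,0.03,0.024],
    [0,0.03,0.024],
    [0,0.03,0.024],
    [0,0.03,0.024],
    [0,0.03,0.024],
    [0,0.03,0.024],
    [0,0.03,0.024],
    [0,0.03,0.024],
  ],
  roll=[0,0,0,0,0,0,0,0],
  claw=[0,0,0,0,0,0,0,0],
)

```text
time_s: 0.77
position: [0.3616, 0.3366, 0.2413]
eef_rot: [1.434, 1.045, -1.435]
force: [0.0, 0.3, 0.5]
width: 0.479
```

Request:
drive_tool(
  travel=[
    [0,0.03,0.024],
    [0,0.03,0.024],
    [0,0.03,0.024],
    [0,0.03,0.024],
    [0,0.03,0.024],
    [0,0.03,0.024],
    [0,0.03,0.024],
    [0,0.03,0.024],
  ],
  roll=[0,0,0,0,0,0,0,0],
  claw=[0,0,0,0,0,0,0,0],
)

```text
time_s: 1.43
position: [0.5312, 0.0802, 0.2413]
eef_rot: [1.435, 1.046, -1.436]
force: [0.3, 0.3, 0.2]
width: 0.007
```

Request:
drive_tool(
  travel=[
    [0.01,0,0],
    [0.01,0,0],
    [0.01,0,0],
    [0.01,0,0],
    [0.01,0,0],
    [0.01,0,0],
    [0,0,0],
    [0,0,0],
  ],
  roll=[0.105,0.105,0.105,0.105,0.105,0.105,0.105,0],
  claw=[0,0,0,0,0,0,0,0],
)

```text
time_s: 2.1
position: [0.5301, 0.0818, 0.1804]
eef_rot: [1.925, 0.515, -1.93]
force: [0.1, -0.8, 0.1]
width: 0.002
```

```bash
python3 -c "
from h import *
rel(.13)"
```

```text
t 2.1 pos [0.5301 0.0818 0.1804] tool axes [[-0.002, -0.001, -1.0], [0.499, -0.867, -0.0], [-0.867, -0.499, 0.003]] F [ 0.1 -0.8  0.1] w 0.0
jaw yaw deg -150.1 j6 0.07
A [ 0.5944 -0.0245] tool shift [ 0.0503  0.1242 -0.0029]
B [0.6516 0.0085] tool shift [ 0.0502  0.1241 -0.0689]
E+ [0.6666 0.0865] tool shift [ 0.05    0.064  -0.1208]
D [0.5916 0.1125] tool shift [ 0.0502  0.0041 -0.0687]
F [0.5344 0.0795] tool shift [ 0.0504  0.0042 -0.0027]
E- [0.5194 0.0015] tool shift [0.0505 0.0643 0.0492]
```

Request:
drive_tool(
  travel=[
    [0.015,0.004,-0.003],
    [0.015,0,0],
    [0.015,0,0],
    [0.01,0,0],
    [0.004,0,0],
    [0.003,0,0],
    [0.002,0,0],
    [0,0,0],
  ],
  roll=[0,0,0,0,0,0,0,0],
  claw=[0,0,0,0,0,0,0,0],
)

```text
time_s: 2.77
position: [0.5352, 0.0802, 0.1187]
eef_rot: [1.926, 0.518, -1.926]
force: [-4.1, -0.6, 7.5]
width: 0.006
```

Request:
drive_tool(
  travel=[
    [0.002,0,0],
    [0.002,0,0],
    [0,0,0],
  ],
  roll=[0,0,0],
  claw=[0,0,0],
)

```text
time_s: 3.02
position: [0.5358, 0.0806, 0.1147]
eef_rot: [1.928, 0.518, -1.924]
force: [-0.6, 0.3, 0.6]
width: 0.006
```

Request:
drive_tool(
  travel=[
    [0.003,0,0],
    [0.002,0,0],
    [0.001,0,0],
    [0,0,0],
  ],
  roll=[0,0,0,0],
  claw=[0,0,0,0],
)

```text
time_s: 3.35
position: [0.536, 0.0804, 0.1093]
eef_rot: [1.927, 0.517, -1.924]
force: [-4.5, 1.8, 9.5]
width: 0.005
```

Request:
drive_tool(
  travel=[
    [0.0015,0,0],
    [0,0,0],
    [-0.02,0,0],
    [-0.015,0,0],
    [0,0,0],
  ],
  roll=[0,0,0,0,0],
  claw=[0,0,0,0,0],
)

```text
time_s: 3.77
position: [0.5375, 0.0807, 0.144]
eef_rot: [1.933, 0.518, -1.919]
force: [-0.4, 0.9, 0.8]
width: 0.01
```

```bash
cat >> h.py <<'E'
def prof(ns=('scene','top')):
    for n in ns:
        p,d=optics.camera(n);P=pts(n,d);cv2.imwrite(f'pics/{n}_{r.get_state()["time_s"]:.2f}.png',p[...,::-1])
        c=C+(np.array([-.0015,-.0007]) if n=='top' else np.array([.0019,.0004]))
        q=P[(d>0)];A=(q[:,:2]-c)@s;B=(q[:,:2]-c)@l
        for k,v in T.items():
            a,b=(v-C)@s,(v-C)@l
            w=(abs(A-a)<.006)&(abs(B-b)<.02) if k[0]!='E' else (abs(A-a)<.02)&(abs(B-b)<.006)
            w&=(q[:,2]>.07)
            print(n,k,w.sum(),np.percentile(q[w,2],[25,50,75]).round(4) if w.sum()>5 else '')
        w=(abs(A)<.04)&(abs(B)<.04)&(q[:,2]>.108)&(q[:,2]<.13)
        print('brass',w.sum(),q[w].mean(0).round(4) if w.sum() else '')
E
python3 -c "
from h import *
rel(.13)
prof()"
```

```text
t 3.77 pos [0.5375 0.0807 0.144 ] tool axes [[0.006, 0.002, -1.0], [0.501, -0.865, 0.002], [-0.865, -0.501, -0.007]] F [-0.4  0.9  0.8] w 0.01
jaw yaw deg -149.9 j6 0.08
A [ 0.5944 -0.0245] tool shift [0.0142 0.1195 0.0036]
B [0.6516 0.0085] tool shift [ 0.0146  0.1196 -0.0624]
E+ [0.6666 0.0865] tool shift [ 0.0149  0.0597 -0.1145]
D [0.5916 0.1125] tool shift [ 0.0144 -0.0004 -0.0626]
F [0.5344 0.0795] tool shift [ 0.014  -0.0005  0.0034]
E- [0.5194 0.0015] tool shift [0.0138 0.0595 0.0555]
scene A 68 [0.0966 0.0987 0.0999]
scene B 74 [0.0969 0.0992 0.1002]
scene E+ 92 [0.093  0.0978 0.0992]
scene D 215 [0.0998 0.2385 0.2608]
scene F 166 [0.0913 0.4928 0.4938]
scene E- 65 [0.0963 0.0979 0.0995]
brass 39 [0.6045 0.0507 0.1158]
top A 66 [0.0964 0.0982 0.1005]
top B 66 [0.0957 0.098  0.0992]
top E+ 0 
top D 0 
top F 148 [0.4909 0.4921 0.493 ]
top E- 51 [0.0971 0.0989 0.101 ]
brass 0
```

Request:
drive_tool(
  travel=[
    [0,0,-0.0315],
    [0,0,-0.031],
    [0.015,0,0],
    [0.007,0,0],
    [0.002,0,0],
    [0.002,0,0],
    [0.002,0,0],
    [0.002,0,0],
  ],
  roll=[0,0,0,0,0,0,0,0],
  claw=[0,0,0,0,0,0,0,0],
)

```text
time_s: 4.53
position: [0.5884, 0.1107, 0.1107]
eef_rot: [1.925, 0.516, -1.929]
force: [-0.8, -0.3, 0.6]
width: 0.008
```

Request:
drive_tool(
  travel=[
    [0.002,0,0],
    [0.002,0,0],
    [0.001,0,0],
    [0.001,0,0],
    [0,0,0],
  ],
  roll=[0,0,0,0,0],
  claw=[0,0,0,0,0],
)

```text
time_s: 4.95
position: [0.5887, 0.1108, 0.1092]
eef_rot: [1.925, 0.516, -1.926]
force: [-8.7, -0.2, 19.6]
width: 0.004
```

Request:
drive_tool(
  travel=[
    [-0.025,0,0],
    [-0.025,0,0],
    [0,0.03,0],
    [0,0.03,0],
    [0,0.03,0],
    [0,0.03,0],
    [0,0,0],
    [0,0,0],
  ],
  roll=[0,0,0,0,0,0,0,0],
  claw=[0,0,0,0,0,0,0,0],
)

```text
time_s: 5.62
position: [0.6493, 0.0059, 0.1545]
eef_rot: [1.928, 0.514, -1.93]
force: [-1.1, 0.4, -0.3]
width: 0.008
```

```bash
python3 -c "
from h import *
rel(.122,'B')
prof()"
```

```text
t 5.62 pos [0.6493 0.0059 0.1545] tool axes [[-0.001, -0.0, -1.0], [0.498, -0.867, -0.0], [-0.867, -0.498, 0.001]] F [-1.1  0.4 -0.3] w 0.01
jaw yaw deg -150.2 j6 0.26
B [0.6516 0.0085] tool shift [ 0.0325 -0.0012 -0.0033]
scene A 15 [0.0822 0.084  0.092 ]
scene B 199 [0.1542 0.5043 0.5049]
scene E+ 488 [0.4297 0.4464 0.4568]
scene D 101 [0.09   0.0914 0.4742]
scene F 24 [0.0897 0.0907 0.092 ]
scene E- 0 
brass 0 
top A 66 [0.1001 0.2478 0.2493]
top B 134 [0.5031 0.5042 0.5053]
top E+ 95 [0.0964 0.0996 0.4624]
top D 224 [0.0929 0.4636 0.4766]
top F 66 [0.0884 0.0904 0.0928]
top E- 64 [0.0973 0.099  0.1   ]
brass 33 [0.6012 0.0502 0.115 ]
```

D and F are shut, with their tops at about 90.5–91 mm. Next is B.

Request:
drive_tool(
  travel=[
    [0.02,-0.001,-0.003],
    [0.0125,0,0],
    [0.002,0,0],
    [0.002,0,0],
    [0.002,0,0],
    [0.002,0,0],
    [0.002,0,0],
    [0,0,0],
  ],
  roll=[0,0,0,0,0,0,0,0],
  claw=[0,0,0,0,0,0,0,0],
)

```text
time_s: 6.38
position: [0.6519, 0.0101, 0.1125]
eef_rot: [1.928, 0.517, -1.925]
force: [-0.3, -0.2, 0.4]
width: 0.004
```

Request:
drive_tool(
  travel=[
    [0.002,0,0],
    [0.001,0,0],
    [0,0,0],
  ],
  roll=[0,0,0],
  claw=[0,0,0],
)

```text
time_s: 6.63
position: [0.6519, 0.01, 0.1096]
eef_rot: [1.927, 0.517, -1.926]
force: [0.2, 0.1, 0.9]
width: 0.002
```

Request:
drive_tool(
  travel=[
    [0.001,0,0],
    [0.001,0,0],
    [0,0,0],
  ],
  roll=[0,0,0],
  claw=[0,0,0],
)

```text
time_s: 6.88
position: [0.652, 0.01, 0.1095]
eef_rot: [1.927, 0.517, -1.925]
force: [-3.9, 1.0, 7.0]
width: 0.003
```

Request:
drive_tool(
  travel=[
    [-0.02,0,0],
    [-0.015,0,0],
    [0,0,0.033],
    [0,0,0.033],
    [0,0,0],
  ],
  roll=[0,0,0,0,0],
  claw=[0,0,0,0,0],
)

```text
time_s: 7.3
position: [0.5888, -0.0253, 0.1418]
eef_rot: [1.923, 0.516, -1.935]
force: [-0.6, 0.1, -0.0]
width: 0.003
```

```bash
python3 -c "
from h import *
rel(.122,'A')"
```

```text
t 7.3 pos [ 0.5888 -0.0253  0.1418] tool axes [[-0.006, 0.0, -1.0], [0.498, -0.867, -0.003], [-0.867, -0.498, 0.005]] F [-0.6  0.1 -0. ] w 0.0
jaw yaw deg -150.2 j6 0.29
A [ 0.5944 -0.0245] tool shift [ 0.0198  0.0022 -0.0054]
```

Request:
drive_tool(
  travel=[
    [0.012,0.001,-0.003],
    [0.008,0,0],
    [0.002,0,0],
    [0.002,0,0],
    [0.002,0,0],
    [0.002,0,0],
    [0.002,0,0],
    [0.002,0,0],
  ],
  roll=[0,0,0,0,0,0,0,0],
  claw=[0,0,0,0,0,0,0,0],
)

```text
time_s: 7.97
position: [0.5977, -0.0221, 0.1095]
eef_rot: [1.926, 0.517, -1.928]
force: [-0.9, -0.3, 2.1]
width: 0.005
```

Request:
drive_tool(
  travel=[
    [0.001,0,0],
    [0.001,0,0],
    [0,0,0],
  ],
  roll=[0,0,0],
  claw=[0,0,0],
)

```text
time_s: 8.22
position: [0.5977, -0.022, 0.1094]
eef_rot: [1.926, 0.517, -1.926]
force: [-2.7, 0.1, 6.8]
width: 0.01
```

Request:
drive_tool(
  travel=[
    [-0.02,0,0],
    [-0.025,0,0],
    [0,-0.02,0.018],
    [0,-0.02,0.018],
    [0,-0.02,0.018],
    [0,0,0],
    [0,0,0],
    [0,0,0],
  ],
  roll=[0,0,0,0,0,-0.121,-0.121,-0.121],
  claw=[0,0,0,0,0,0,0,0],
)

```text
time_s: 8.88
position: [0.5203, 0.003, 0.1532]
eef_rot: [1.688, 0.809, -1.688]
force: [-0.6, 0.4, -0.2]
width: 0.003
```

Request:
drive_tool(
  travel=[
    [0,0,0],
    [0,0,0],
    [0,0,0],
    [0,0,0],
    [0,0,0],
    [0,0,0],
    [0,0,0],
    [0,0,0],
  ],
  roll=[-0.121,-0.121,-0.121,-0.121,-0.121,-0.121,-0.121,-0.121],
  claw=[0,0,0,0,0,0,0,0],
)

```text
time_s: 9.55
position: [0.5206, 0.0028, 0.1528]
eef_rot: [0.992, 1.334, -0.993]
force: [0.1, 0.7, 0.2]
width: 0.007
```

Request:
drive_tool(
  travel=[
    [0,0,0],
    [0,0,0],
    [0,0,0],
  ],
  roll=[-0.121,-0.121,0],
  claw=[0,0,0],
)

```text
time_s: 9.8
position: [0.5206, 0.0028, 0.1528]
eef_rot: [0.812, 1.415, -0.812]
force: [-0.8, -0.2, 0.9]
width: 0.007
```

```bash
python3 -c "
from h import *
rel(.122)
prof()"
```

```text
t 9.8 pos [0.5206 0.0028 0.1528] tool axes [[-0.001, 0.0, -1.0], [0.864, 0.504, -0.001], [0.504, -0.864, -0.001]] F [-0.8 -0.2  0.9] w 0.01
jaw yaw deg -59.7 j6 1.78
A [ 0.5944 -0.0245] tool shift [0.0307 0.0501 0.0608]
B [0.6516 0.0085] tool shift [0.0307 0.1161 0.0611]
E+ [0.6666 0.0865] tool shift [0.0307 0.1684 0.0013]
D [0.5916 0.1125] tool shift [ 0.0308  0.1166 -0.0589]
F [0.5344 0.0795] tool shift [ 0.0308  0.0506 -0.0592]
E- [0.5194 0.0015] tool shift [ 0.0308 -0.0016  0.0005]
scene A 74 [0.0899 0.0911 0.0932]
scene B 67 [0.0896 0.0904 0.0916]
scene E+ 91 [0.0868 0.0979 0.0995]
scene D 62 [0.0896 0.0903 0.0914]
scene F 250 [0.2216 0.4481 0.4649]
scene E- 209 [0.0997 0.5013 0.5027]
brass 40 [0.6045 0.0508 0.1153]
top A 0 
top B 0 
top E+ 63 [0.0972 0.0982 0.1001]
top D 0 
top F 56 [0.4671 0.4719 0.4757]
top E- 143 [0.5017 0.5027 0.5037]
brass 0
```

All four long-side sections are shut. Next is the near end.

Request:
drive_tool(
  travel=[
    [0.018,-0.0015,0],
    [0.013,0,0],
    [0.002,0,0],
    [0.002,0,0],
    [0.002,0,0],
    [0.002,0,0],
    [0.002,0,0],
    [0.002,0,0],
  ],
  roll=[0,0,0,0,0,0,0,0],
  claw=[0,0,0,0,0,0,0,0],
)

```text
time_s: 10.57
position: [0.52, 0.0019, 0.1109]
eef_rot: [0.815, 1.412, -0.813]
force: [0.3, 0.6, -0.1]
width: 0.004
```

Request:
drive_tool(
  travel=[
    [0.001,0,0],
    [0.001,0,0],
    [0.001,0,0],
    [0,0,0],
  ],
  roll=[0,0,0,0],
  claw=[0,0,0,0],
)

```text
time_s: 10.9
position: [0.5198, 0.0018, 0.1094]
eef_rot: [0.813, 1.413, -0.813]
force: [-5.0, 1.4, 12.1]
width: 0.004
```

Request:
drive_tool(
  travel=[
    [-0.03,0,0],
    [-0.03,0,0],
    [0,0.034,0],
    [0,0.034,0],
    [0,0.034,0],
    [0,0.034,0],
    [0,0.034,0],
    [0,0,0],
  ],
  roll=[0,0,0,0,0,0,0,0],
  claw=[0,0,0,0,0,0,0,0],
)

```text
time_s: 11.57
position: [0.6711, 0.0899, 0.1658]
eef_rot: [0.813, 1.411, -0.811]
force: [0.5, 0.3, 0.2]
width: 0.004
```

Request:
drive_tool(
  travel=[
    [0.02,0,0],
    [0,0,0],
  ],
  roll=[0,0],
  claw=[0,0],
)

```text
time_s: 11.73
position: [0.6646, 0.087, 0.1433]
eef_rot: [0.811, 1.419, -0.819]
force: [-1.0, -0.5, -1.9]
width: 0.006
```

```bash
python3 -c "
from h import *
rel(.122,'E+')"
```

```text
t 11.73 pos [0.6646 0.087  0.1433] tool axes [[-0.007, -0.001, -1.0], [0.865, 0.501, -0.007], [0.501, -0.865, -0.003]] F [-1.  -0.5 -1.9] w 0.01
jaw yaw deg -59.9 j6 1.73
E+ [0.6666 0.0865] tool shift [0.0212 0.0016 0.0015]
```

Request:
drive_tool(
  travel=[
    [0.013,0,0.001],
    [0.009,0,0],
    [0.002,0,0],
    [0.002,0,0],
    [0.002,0,0],
    [0.002,0,0],
    [0.002,0,0],
    [0.002,0,0],
  ],
  roll=[0,0,0,0,0,0,0,0],
  claw=[0,0,0,0,0,0,0,0],
)

```text
time_s: 12.4
position: [0.6685, 0.0868, 0.1158]
eef_rot: [0.815, 1.41, -0.81]
force: [0.3, 1.5, 3.8]
width: 0.004
```

Request:
drive_tool(
  travel=[
    [0.001,0,0],
    [0.001,0,0],
    [0.0005,0,0],
    [0,0,0],
  ],
  roll=[0,0,0,0],
  claw=[0,0,0,0],
)

```text
time_s: 12.73
position: [0.6663, 0.0859, 0.1103]
eef_rot: [0.813, 1.415, -0.815]
force: [0.2, -1.6, -0.1]
width: 0.006
```

Now press to the stop, then withdraw up and back along −y toward the start side.

Request:
drive_tool(
  travel=[
    [0.001,0,0],
    [0.001,0,0],
    [0.0005,0,0],
    [0,0,0],
  ],
  roll=[0,0,0,0],
  claw=[0,0,0,0],
)

```text
time_s: 13.07
position: [0.6667, 0.086, 0.1095]
eef_rot: [0.813, 1.413, -0.814]
force: [-2.5, -0.1, 5.3]
width: 0.007
```

Request:
drive_tool(
  travel=[
    [-0.035,0,0],
    [-0.04,0,0],
    [-0.04,0,0],
    [0,0,-0.035],
    [0,0,-0.035],
    [0,0,-0.035],
    [0,0,-0.035],
    [0,0,-0.035],
  ],
  roll=[0,0,0,0,0,0,0,0],
  claw=[0,0,0,0,0,0,0,0],
)

```text
time_s: 13.73
position: [0.578, 0.2385, 0.2234]
eef_rot: [0.814, 1.413, -0.814]
force: [0.6, 1.3, -1.0]
width: 0.006
```

Request:
drive_tool(
  travel=[
    [0,-0.035,0],
    [0,-0.035,0],
    [0,-0.035,0],
    [0,-0.035,0],
    [0,0,0],
    [0,0,0],
  ],
  roll=[0,0,0,0,0,0],
  claw=[0,0,0,0,0,0],
)

```text
time_s: 14.23
position: [0.4568, 0.1664, 0.2241]
eef_rot: [0.814, 1.413, -0.813]
force: [0.3, 0.4, 0.4]
width: 0.005
```

```bash
python3 -c "
from h import *
rel(.122,'E+')
prof()
T0=np.load('top0.npz')
import glob
f=sorted(glob.glob('pics/top_1*.png'))[-1];print(f)
a=cv2.imread(f);b=cv2.imread('pics/top0.png')
c=np.hstack([cv2.resize(x[100:260,140:500],None,fx=1.1,fy=1.1) for x in(b,a)])
s2=cv2.imread(sorted(glob.glob('pics/scene_1*.png'))[-1])[160:280,260:400]
cv2.imwrite('pics/fin.png',np.vstack([c,cv2.copyMakeBorder(cv2.resize(s2,None,fx=3,fy=3),0,0,0,c.shape[1]-420,cv2.BORDER_CONSTANT)]))
"
```

```text
t 14.23 pos [0.4568 0.1664 0.2241] tool axes [[0.001, 0.0, -1.0], [0.865, 0.503, 0.001], [0.503, -0.865, -0.0]] F [0.3 0.4 0.4] w 0.01
jaw yaw deg -59.8 j6 1.41
E+ [0.6666 0.0865] tool shift [0.1022 0.1412 0.1745]
scene A 64 [0.0898 0.0905 0.0917]
scene B 66 [0.0894 0.0904 0.0915]
scene E+ 68 [0.0897 0.0902 0.0914]
scene D 65 [0.0897 0.091  0.0917]
scene F 59 [0.0895 0.0902 0.0917]
scene E- 58 [0.0897 0.0907 0.0913]
brass 39 [0.6045 0.0507 0.1158]
top A 64 [0.0891 0.0907 0.0919]
top B 59 [0.0887 0.0904 0.0919]
top E+ 63 [0.0893 0.0905 0.0927]
top D 65 [0.0895 0.0907 0.0924]
top F 63 [0.0889 0.0911 0.0927]
top E- 64 [0.0888 0.0904 0.0926]
brass 32 [0.6008 0.0497 0.1164]
pics/top_14.33.png
```

View pics/fin.png

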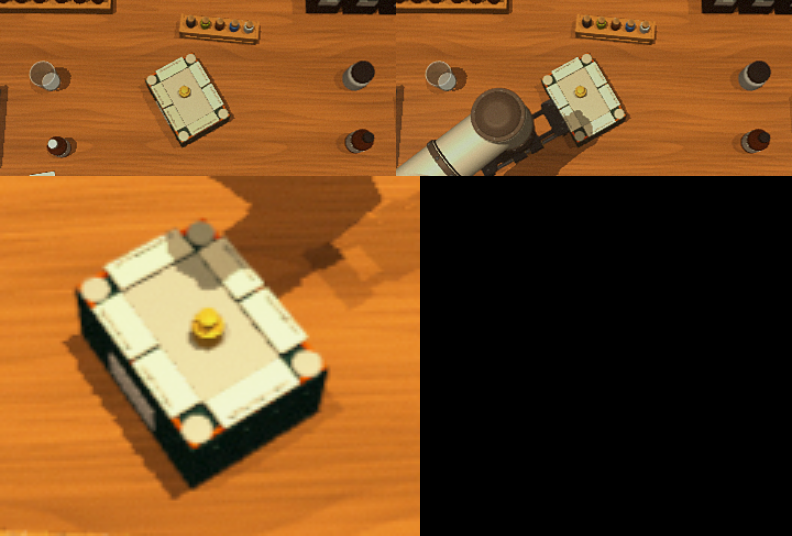

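The picture shows all six sections level, with no orange seal along the sides. The weight is upright, and the box and the visible bystanders haven't moved. The arm is clear of everything.

```bash
python3 -c "
from h import *
hand_in()"
```

```text
the job is handed in; nothing more can be done
```

I pressed all six rim sections shut with the closed fingertips and handed the job in at about 14.3 s of the 54 s allowed. The hand-in gave no verdict.

- **Rim sections:** at the last check, both cameras put all six at 90–91 mm at their press points, against 90 mm for shut. They read about 98–99 mm when open.
- **Box and brass weight:** the weight stands upright where it started, within about 1 mm. In the before/after pictures the box looks unmoved, and I saw no tilt.
- **Forces:** the highest upward force in any reading was about 20 N, well under the limits.
- **Bystanders:** the rack, beaker, jar and black-cap bottle looked unmoved in the top view, though I did not measure them. In the last top view the arm hid the white-cap bottle and the spatula lay outside the crop, so I did not check those two. The fingertips stayed about 100 mm or more above both of them.
- **Disagreement:** the two cameras differed by about 3.5 mm on the box's position, so I used the average of the two.

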